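Change a lab gas manifold over from argon to nitrogen

TASK

Change the gas over: with a finger, gently push the red lever (argon) round until it is shut, lying crosswise to its pipe over the black mark, and only then push the blue lever (nitrogen) round until it is fully open, in line with its pipe over the green mark. The valves have no stops, so do not overshoot. Do not pinch or force the levers, leave the yellow lever as it is, and leave all the bottles, glassware and tools where they stand.

Things in the scene. Friction and masses are not known exactly. Their poses are not given: they have to be found in the camera images.
- manifold: Gas manifold fixed to the bench: 150 x 460 mm base plate, header pipe at its far side, three branch pipes towards the robot with a brass valve each, at y = -150, 0, +150 mm (any colour at any place). Origin at bench height under the middle valve's stem; its -x points along the branches to the robot's side, y along the row. Below the levers and stems all is under 70 mm high.
- red_lever (a joint): Red lever angle, rad (argon; starts open, within 20 degrees). 0 = fully open: in line with its pipe, pointing to the manifold's -x, over the green mark on the white disc. 1.571 = shut: crosswise, pointing to the manifold's +y, over the black mark. Grows clockwise from above. Range -0.7 to 2.3, no stop or click at 0 or 1.571; needs 3 to 4 N at 75 mm; stays where left.
- red_pivot (a point): Point on the vertical turning axis of the red lever, at mid-height of the lever, 95 mm above the bench. The round steel hub here is 32 mm across, its top 15 mm above this point.
- red_tip (a point): Outer end of the red lever, 95 mm from its pivot at the same height. The coloured grip is a bar 18 mm wide and 18 mm high (86 to 104 mm above the bench) from 35 to 95 mm from the pivot.
- blue_lever (a joint): Blue lever angle, rad (nitrogen; starts shut, within 10 degrees). 0 = fully open: in line with its pipe, pointing to the manifold's -x, over the green mark on the white disc. 1.571 = shut: crosswise, pointing to the manifold's +y, over the black mark. Grows clockwise from above. Range -0.7 to 2.3, no stop or click at 0 or 1.571; needs 3 to 4 N at 75 mm; stays where left.
- blue_pivot (a point): Point on the vertical turning axis of the blue lever, at mid-height of the lever, 95 mm above the bench. The round steel hub here is 32 mm across, its top 15 mm above this point.
- blue_tip (a point): Outer end of the blue lever, 95 mm from its pivot at the same height. The coloured grip is a bar 18 mm wide and 18 mm high (86 to 104 mm above the bench) from 35 to 95 mm from the pivot.
- yellow_lever (a joint): Yellow lever angle, rad (vacuum; starts anywhere between, must stay). 0 = fully open: in line with its pipe, pointing to the manifold's -x, over the green mark on the white disc. 1.571 = shut: crosswise, pointing to the manifold's +y, over the black mark. Grows clockwise from above. Range -0.7 to 2.3, no stop or click at 0 or 1.571; needs 3 to 4 N at 75 mm; stays where left.
- yellow_pivot (a point): Point on the vertical turning axis of the yellow lever, at mid-height of the lever, 95 mm above the bench. The round steel hub here is 32 mm across, its top 15 mm above this point.
- yellow_tip (a point): Outer end of the yellow lever, 95 mm from its pivot at the same height. The coloured grip is a bar 18 mm wide and 18 mm high (86 to 104 mm above the bench) from 35 to 95 mm from the pivot.
- amber_bottle: Bystander, loose, leave alone: amber glass bottle with red cap, 68 mm across, 170 mm tall. Origin at the centre of its underside.
- yellow_bottle: Bystander, loose, leave alone: yellow plastic bottle with black cap, 54 mm across, 150 mm tall. Origin at the centre of its underside.
- wash_bottle: Bystander, loose, leave alone: white plastic bottle with red cap, 60 mm across, 150 mm tall. Origin at the centre of its underside.
- beaker: Bystander, loose, leave alone: small glass beaker, 52 mm across, 60 mm tall. Origin at the centre of its underside.
- dish: Bystander, loose, leave alone: white ceramic dish, 64 mm across, 30 mm tall. Origin at the centre of its underside.
- jar: Bystander, loose, leave alone: small amber jar with white cap, 44 mm across, 55 mm tall. Origin at the centre of its underside.
- spatula: Bystander, loose, leave alone: spatula lying flat, about 170 mm long, under 40 mm high.

How it is judged (in metres and radians):
On the way, in this order (a step that is already met when the one before it is completed fails the run):
1. the red lever is shut while the blue one is still shut (value of joint red_lever between 1.411 and 1.731 rad and value of joint blue_lever above 1.25 rad), for 0.2 s.
2. the blue lever is fully open, with the red one still shut (value of joint blue_lever between -0.16 and 0.16 rad and value of joint red_lever between 1.411 and 1.731 rad), for 0.2 s.
At the end, for the whole second after the job is handed in: The red lever is within 0.16 rad (9 degrees) of crosswise (1.571), the blue lever within 0.16 rad of in line (0), both at rest; the tip of the yellow lever is within 12 mm and each loose bystander within 25 mm of where it started (all of step 2 and velocity of joint red_lever between -0.05 and 0.05 rad/s and velocity of joint blue_lever between -0.05 and 0.05 rad/s and distance of yellow_tip from where it was at the start of the episode below 0.012 m and distance of each of amber_bottle, yellow_bottle, wash_bottle, beaker, dish, jar, spatula from where it was at the start of the episode below 0.025 m); the robot touches nothing.
It fails at once if the blue valve is opened (lever below 1.2 rad) while the red one is not yet shut (below 1.4 rad) (value of joint blue_lever below 1.2 rad and value of joint red_lever below 1.4 rad).
It fails at once if the yellow lever's tip is moved more than 12 mm (distance of yellow_tip from where it was at the start of the episode above 0.012 m).
It fails at once if a bottle, vessel or tool is lifted or moved more than 25 mm (distance of any of amber_bottle, yellow_bottle, wash_bottle, beaker, dish, jar, spatula from where it was at the start of the episode above 0.025 m).
It fails at once if a lever is pinched or forced: more than 35 N between fingers and lever (contact force between the fingers and red_valve above 35 N or contact force between the fingers and blue_valve above 35 N or contact force between the fingers and yellow_valve above 35 N).
It also fails if it takes over 51 s, if anything falls off the work surface, if the arm or the gripper's body presses on something with over 40 N, if the wrist force passes 120 N, or if a joint passes its speed limit or range.

ROBOT

A 6-joint arm with a two-finger parallel gripper is mounted at the origin on the work surface. World frame = base frame: x ahead of the robot, y to its left, z up, the work surface at z = 0. Lengths are in m, angles in degrees, forces in N, time in s.
With the tool pointing down it reaches from about 0.4 to 0.825 m from the base axis. Payload 7 kg.
Tool frame: the origin (TCP) lies midway between the tips of the shut fingers; the grasp point (between the pads) lies 19 mm behind it (ctrl.hold_point_z is the distance from the TCP to the grasp point, in m); z points along the fingers, y is the line along which they close (so a half turn about z gives the same grasp; the last joint's range is limited). The gripper opens to 88 mm and grips with 3 to 60 N. Pads are 19 mm wide; open, the fingers measure 130 mm over their backs; the gripper's body (78 mm by 193 mm) begins 47 mm behind the grasp point.
Start: joints at [83.428, 20.546, 0.682, 0, -70.136, -16.507], TCP at [0.265, 0.621, 0.227] pointing down, gripper open.
Joint ranges: [-176.03, 176.03], [-82.01, 121.73], [-58.28, 71.71], [-173.87, 95.51], [-174.79, -0.11], [-173.66, 173.66]. Speed limits (degrees/s): [136.94, 136.94, 172.46, 180, 180, 180].

INTERFACE

Orientations are given as [roll, pitch, yaw] about the fixed x, y, z axes, in that order (R = Rz(yaw) Ry(pitch) Rx(roll)).
In Python, from plant import ctrl gives the robot as it stands.
- The arm moves only by the tool apply_moves, never from a script. Its argument "deltas" is a list of rows, each an object with "fingers": the finger opening in mm, from 0 to 87.6; "delta_pos": the shift along the tool's x, y, z in mm, a list of three; "angular": the turn, a rotation vector about the tool's x, y, z in degrees, a list of three. A call has 1 to 10 rows; each row is the pose to reach, as a shift and turn from the pose commanded when the call began, along the tool's axes at that moment; what a row does not reach only later rows make up. A row lasts 1/10 s, in which the tool goes at most 50 mm and 8.59 degrees, less where a joint would pass 70% of its speed; a pose out of reach is approached as far as the arm can. A call with a gripper value outside its range is refused whole. The fingers move at their own pace and stop on an object; the grip force is fixed at half the most. Time passes only in rows, so rows that repeat a pose let the fingers close. It gives the time, the measured TCP pose, the force, the opening and the grip force at its end, in the units of the state.
- ctrl.get_obs(): the state, without advancing time (a new reading comes with each control period).
- ctrl.snapshot(name): name is "scene" or "top" or "wrist"; returns the picture (420x560x3 uint8, red, green, blue); there is no depth.
- ctrl.camera_params(name): a dict with "fx", "fy", "cx", "cy" (pixels), "cam_to_world" (4x4, takes a point from camera to world coordinates); the wrist camera has in their place "mount" (4x4, takes a point from camera to tool coordinates, whose origin is the TCP and whose axes are the flange's). Camera axes: x right, y up, looking along -z (the intrinsics and any distortion apply to the point x, -y, -z); pixel columns grow to the right and rows downward; lengths in m; the calibration is good to about 2 mm. A picture is of the moment at which its call begins: read the wrist's pose just before it. camera_params takes no time and is no camera call.
- ctrl.close_job(): hands the job in; it is judged then, once.
The state is a dict: "clock": time; "joint_pos": joint angles; "qvel": joint speeds; "tau": joint torques, N m; "tool_pos": TCP position; "orientation": TCP orientation; "force": force on the tool from outside, world axes, zero at the start; "moment": the same for the moment, N m; "opening": finger opening in m; "gripper_force": force on a finger pad.
Only numpy, scipy, OpenCV 4.12 (cv2) and the standard library are available. Lean on these libraries where they do the work, as an engineer would, in place of code of your own. Each camera call takes 0.05 s, during which the arm holds its last target. There are 200 camera calls.

## Working session

There is one attempt and no reset: what is moved stays moved. The work goes in short steps, Python scripts to look and compute and a tool call to move; the robot and the scene stay as the last step left them, time stands still between calls to the robot, and variables do not carry over. Pictures are saved under pics/ and viewed, at most 10 in all, crops included, and the job is handed in when it is done.

Besides the shell and the picture viewer there is one more tool, called after "Call:" as name(argument=value, ...), one argument or row to a line, values as JSON. apply_moves: Moves the arm, as the interface text tells. Its arguments: {"type":"object","properties":{"deltas":{"type":"array"}},"required":["deltas"]}

```bash
mkdir -p pics; python3 - <<'E'
from plant import ctrl
import cv2
for n in("top","scene"):
    im=ctrl.snapshot(n); cv2.imwrite(f"pics/{n}0.png",cv2.resize(im[:,:,::-1],(800,600),interpolation=cv2.INTER_CUBIC))
    p=ctrl.camera_params(n); print(n,p)
o=ctrl.get_obs();print(o["tool_pos"],o["orientation"],o["clock"],o["opening"])
print(ctrl.camera_params("wrist"))
E
```

```text
top {'fx': 439.8053212529629, 'fy': 439.8053212529629, 'cx': 275.26232280914616, 'cy': 210.37814293987842, 'cam_to_world': array([[-0.01751135,  0.99176633, -0.12685776,  0.42530972],
       [-0.99972503, -0.01934671, -0.01325008,  0.03432563],
       [-0.01559527,  0.12659085,  0.99183242,  1.1123331 ],
       [ 0.        ,  0.        ,  0.        ,  1.        ]])}
scene {'fx': 455.16056054532083, 'fy': 455.16056054532083, 'cx': 278.1989916505059, 'cy': 214.6392126646685, 'cam_to_world': array([[ 0.55411928, -0.56072324,  0.61525708,  1.2073142 ],
       [ 0.83233573,  0.36166072, -0.42002232, -0.38017478],
       [ 0.01300195,  0.74484292,  0.66711317,  0.75588211],
       [ 0.        ,  0.        ,  0.        ,  1.        ]])}
[0.26445804 0.62056973 0.22574209] [ 1.79916968e+02 -7.64463932e-03 -2.30832645e+01] 0.1 0.0876508448683544
{'fx': 349.3432500459791, 'fy': 349.3432500459791, 'cx': 280.97454518472136, 'cy': 207.7758451009253, 'mount': array([[ 4.77290814e-04,  9.64443527e-01,  2.64288583e-01,
         7.19129554e-02],
       [ 9.99999882e-01, -4.36544523e-04, -2.12904463e-04,
        -6.97901995e-05],
       [-8.99605974e-05,  2.64288654e-01, -9.64443622e-01,
        -1.58381648e-01],
       [ 0.00000000e+00,  0.00000000e+00,  0.00000000e+00,
         1.00000000e+00]])}
```

View pics/top0.png

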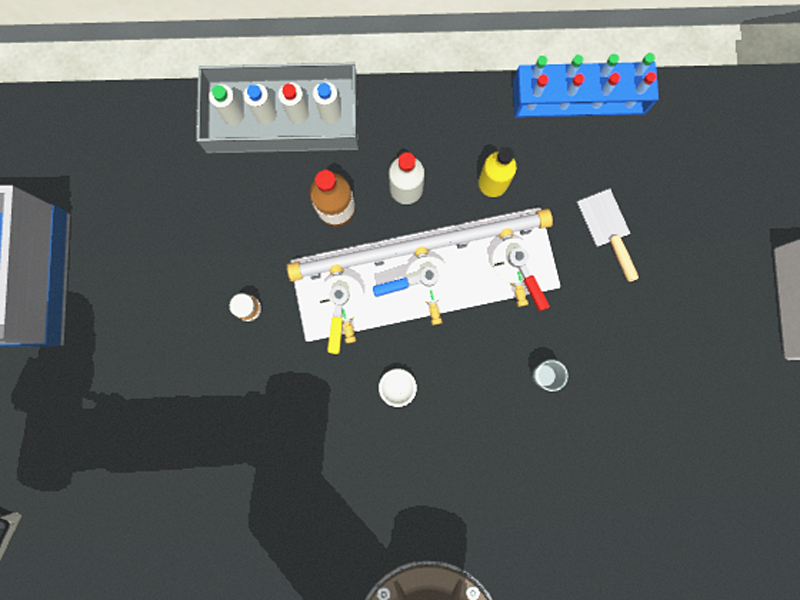

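View pics/scene0.png

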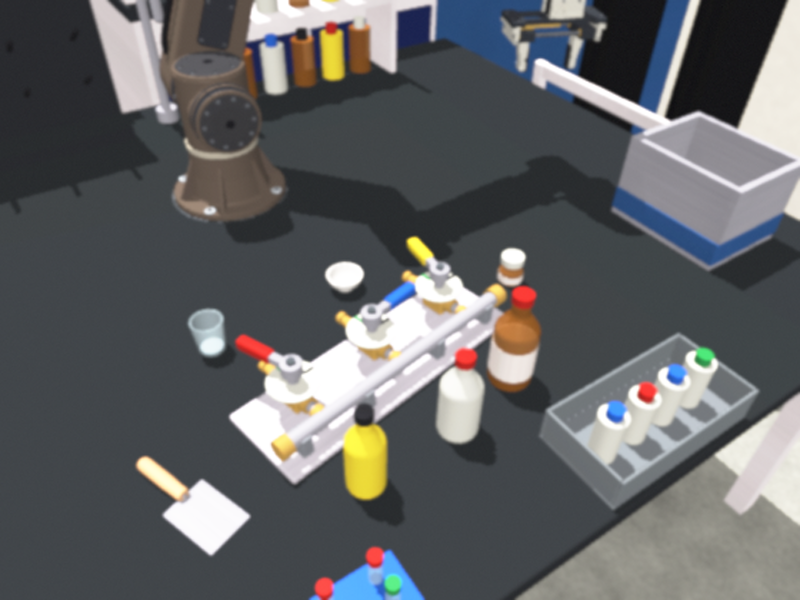

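The top view shows (800x600 pixels) the hubs at red (518,256), blue (428,274) and yellow (340,294). The tips are at red (544,307), blue (375,290) and yellow (334,352). The amber, wash and yellow bottles stand behind the header. The scene view agrees.

```bash
cat > h.py <<'E'
import numpy as np
from plant import ctrl
def px2w(n,u,v,z,s=0.7):
    p=ctrl.camera_params(n);T=p["cam_to_world"]
    d=T[:3,:3]@np.array([(u*s-p["cx"])/p["fx"],-(v*s-p["cy"])/p["fy"],-1])
    return T[:3,3]+d*(z-T[2,3])/d[2]
E
python3 - <<'E'
from h import *
import cv2
P={k:px2w("top",u,v,z)[:2] for k,u,v,z in [("rh",518,256,.11),("bh",428,274,.11),("yh",340,294,.11),("rt",543,307,.1),("bt",375,290,.1),("yt",334,352,.1),("amber_cap",325,179,.17),("wash_cap",407,160,.15),("ycap",506,156,.15),("beaker",550,375,.03),("dish",398,387,.02)]}
for k in P: print(k,P[k].round(4))
y=P["yh"]-P["rh"]; print("spacing",np.linalg.norm(y)); yaw=np.degrees(np.arctan2(-y[0],y[1])); print("yaw",yaw)
for c in "rby":
    d=P[c+"t"]-P[c+"h"]; print(c,np.linalg.norm(d),"theta",(yaw+180-np.degrees(np.arctan2(d[1],d[0]))+180)%360-180)
im=ctrl.snapshot("top")[140:260,200:400,::-1]
cv2.imwrite("pics/crop.png",cv2.resize(im,(800,480),interpolation=cv2.INTER_CUBIC))
E
```

```text
rh [ 0.6222 -0.1554]
bh [ 0.5956 -0.0092]
yh [0.5658 0.1334]
rt [ 0.5395 -0.194 ]
bt [0.5727 0.0772]
yt [0.4731 0.1447]
amber_cap [0.7382 0.1496]
wash_cap [0.7731 0.0214]
ycap [ 0.776  -0.1357]
beaker [ 0.4306 -0.2161]
dish [0.4148 0.0433]
spacing 0.29425354234846235
yaw 11.049882479498889
r 0.09123883529360449 theta -13.978868135300104
b 0.08945261431535133 theta 86.17310390225276
y 0.09336628406064075 theta 18.000925575007898
```

View pics/crop.png

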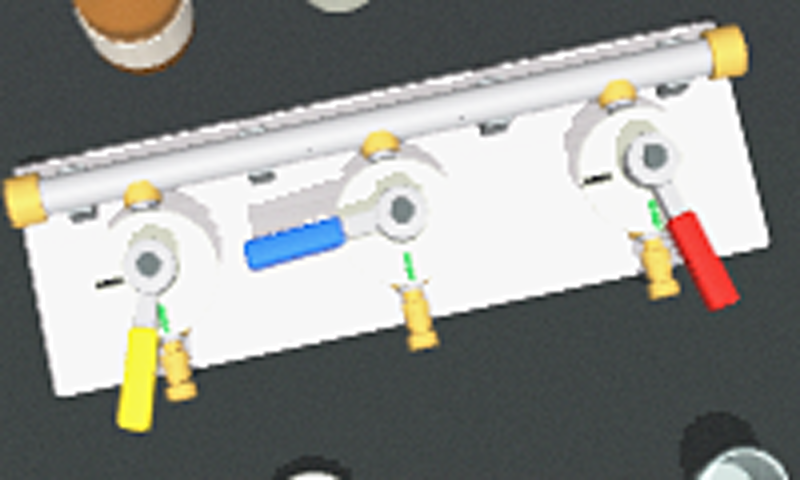

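```bash
cat >> h.py <<'E'
from scipy.spatial.transform import Rotation as R
def cp(x,y,z): return px2w("top",200+x/4,140+y/4,z,1)[:2]
rp,bp,yp=cp(653,157,.11),cp(401,211,.11),cp(149,264,.11)
d=yp-rp; YAW=np.degrees(np.arctan2(-d[0],d[1]))
def theta(p,t):
    d=t-p; return (YAW+180-np.degrees(np.arctan2(d[1],d[0]))+180)%360-180
def pose(c,th,gap,z,r=.068,h=.0095):
    p,s=(rp,1) if c=="r" else (bp,-1)
    f=np.radians(YAW+180-th);u=np.array([np.cos(f),np.sin(f)]);n=s*np.array([-u[1],u[0]])
    q=p+r*u+n*(.009+h+gap)
    return [*q,z,(np.degrees(f)+90+180)%360-180 if False else np.degrees(f)-270]
def delta(*T):
    o=ctrl.get_obs();r0=R.from_euler("xyz",o["orientation"],degrees=True)
    print("at",o["clock"],np.round(o["tool_pos"],4),np.round(o["orientation"],1),np.round(o["force"],1))
    for t in T:
        r1=R.from_euler("xyz",[180,0,t[3]],degrees=True)
        print(np.round(t,3),"->",np.round(r0.inv().apply(np.array(t[:3])-o["tool_pos"])*1000,1),np.round((r0.inv()*r1).as_rotvec(degrees=True),1))
E
python3 - <<'E'
from h import *
print(YAW,np.linalg.norm(d),rp,bp,yp)
print([round(theta(p,t),1) for p,t in((rp,cp(727,300,.1)),(bp,cp(248,258,.1)),(yp,cp(134,429,.1)))])
delta([.42,.25,.22,-45],pose("r",-14,.03,.22))
E
```

```text
10.984242701782726 0.297473920955101 [ 0.62206608 -0.1569168 ] [ 0.59338732 -0.01065865] [0.56538569 0.13510728]
[np.float64(-15.3), np.float64(85.8), np.float64(17.2)]
at 0.15 [0.2645 0.6206 0.2258] [179.9  -0.  -23.1] [ 0.8 -0.4 -0.4]
[  0.42   0.25   0.22 -45.  ] -> [288.4 280.    6.2] [ 0.1 -0.  21.9]
[  0.581  -0.23    0.22  -65.016] -> [624.4 658.1   6.8] [ 0.1 -0.  41.9]
```

Call:
apply_moves(
  deltas=[
    {"fingers":0,"delta_pos":[35,34,0],"angular":[0,0,3]},
    {"fingers":0,"delta_pos":[70,68,0],"angular":[0,0,6]},
    {"fingers":0,"delta_pos":[105,102,0],"angular":[0,0,9]},
    {"fingers":0,"delta_pos":[140,136,0],"angular":[0,0,12]},
    {"fingers":0,"delta_pos":[175,170,0],"angular":[0,0,15]},
    {"fingers":0,"delta_pos":[210,204,0],"angular":[0,0,18]},
    {"fingers":0,"delta_pos":[245,238,0],"angular":[0,0,20]},
    {"fingers":0,"delta_pos":[280,272,0],"angular":[0,0,22]},
    {"fingers":0,"delta_pos":[288,280,0],"angular":[0,0,22]},
    {"fingers":0,"delta_pos":[288,280,0],"angular":[0,0,22]},
  ],
)

```text
clock: 1.15
tool_pos: [0.4202, 0.2488, 0.2267]
orientation: [-180.0, 0.0, -45.2]
force: [0.6, -0.2, -0.4]
opening: 0.0135
gripper_force: 0.0
```

```bash
python3 -c "
from h import *
delta(pose('r',-15,.03,.22))"
```

```text
at 1.15 [0.4202 0.2488 0.2267] [-180.     0.   -45.2] [ 0.6 -0.2 -0.4]
[  0.582  -0.23    0.22  -64.016] -> [454.2 222.4   6.6] [-0.   0.  18.8]
```

Call:
apply_moves(
  deltas=[
    {"fingers":0,"delta_pos":[44,22,0],"angular":[0,0,2]},
    {"fingers":0,"delta_pos":[88,43,0],"angular":[0,0,4]},
    {"fingers":0,"delta_pos":[132,65,0],"angular":[0,0,6]},
    {"fingers":0,"delta_pos":[176,86,0],"angular":[0,0,8]},
    {"fingers":0,"delta_pos":[220,108,0],"angular":[0,0,10]},
    {"fingers":0,"delta_pos":[264,129,0],"angular":[0,0,12]},
    {"fingers":0,"delta_pos":[308,151,0],"angular":[0,0,14]},
    {"fingers":0,"delta_pos":[352,172,0],"angular":[0,0,16]},
    {"fingers":0,"delta_pos":[396,194,0],"angular":[0,0,18]},
    {"fingers":0,"delta_pos":[440,215,0],"angular":[0,0,19]},
  ],
)

```text
clock: 2.15
tool_pos: [0.5795, -0.2138, 0.2262]
orientation: [180.0, 0.0, -64.1]
force: [2.1, 0.3, 0.9]
opening: 0.0001
gripper_force: 0.0
```

```bash
python3 - <<'E'
from h import *
import cv2
delta(pose('r',-15,.03,.22),pose('r',-15,.03,.08))
o=ctrl.get_obs()
im=ctrl.snapshot("wrist");cv2.imwrite("pics/w1.png",cv2.resize(im[:,:,::-1],(800,600)))
E
```

```text
at 2.15 [ 0.5795 -0.2138  0.2262] [180.    0.  -64.1] [2.1 0.3 0.9]
[  0.582  -0.23    0.22  -64.016] -> [16.1  4.8  6.2] [ 0.   0.  -0.1]
[  0.582  -0.23    0.08  -64.016] -> [ 16.1   4.8 146.2] [ 0.   0.  -0.1]
```

View pics/w1.png

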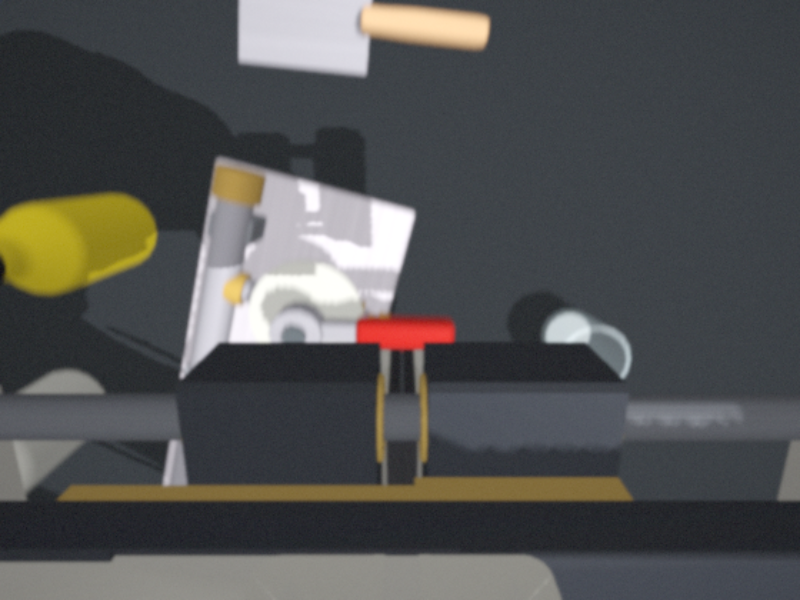

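The wrist view shows the red lever horizontal at row 333, so it is parallel to the fingers and centred on them. I'll move out to the side, then descend.

Call:
apply_moves(
  deltas=[
    {"fingers":0,"delta_pos":[16,5,0],"angular":[0,0,0]},
    {"fingers":0,"delta_pos":[16,5,30],"angular":[0,0,0]},
    {"fingers":0,"delta_pos":[16,5,65],"angular":[0,0,0]},
    {"fingers":0,"delta_pos":[16,5,100],"angular":[0,0,0]},
    {"fingers":0,"delta_pos":[16,5,130],"angular":[0,0,0]},
    {"fingers":0,"delta_pos":[16,5,144],"angular":[0,0,0]},
    {"fingers":0,"delta_pos":[16,5,144],"angular":[0,0,0]},
    {"fingers":0,"delta_pos":[16,5,144],"angular":[0,0,0]},
  ],
)

```text
clock: 3.0
tool_pos: [0.5818, -0.2291, 0.0837]
orientation: [-180.0, -0.1, -64.0]
force: [-0.0, 0.3, 0.1]
opening: 0.0005
gripper_force: 0.0
```

```bash
python3 - <<'E'
from h import *
delta(pose('r',-15,.01,.082),pose('r',-15,0,.082),*[pose('r',t,0,.082) for t in range(-9,52,6)])
E
```

```text
at 3.0 [ 0.5818 -0.2291  0.0837] [-1.8e+02 -1.0e-01 -6.4e+01] [-0.   0.3  0.1]
[  0.573  -0.212   0.082 -64.016] -> [-18.8   0.2   1.7] [-0.  -0.1  0. ]
[  0.569  -0.203   0.082 -64.016] -> [-28.8   0.2   1.7] [-0.  -0.1  0. ]
[  0.564  -0.198   0.082 -70.016] -> [-36.    1.7   1.6] [-0.  -0.1  6. ]
[  0.561  -0.191   0.082 -76.016] -> [-43.3   2.5   1.6] [-0.  -0.1 12. ]
[ 5.5700e-01 -1.8500e-01  8.2000e-02 -8.2016e+01] -> [-50.7   2.6   1.6] [-0.1 -0.  18. ]
[ 5.5500e-01 -1.7800e-01  8.2000e-02 -8.8016e+01] -> [-58.1   1.8   1.6] [-0.1 -0.  24. ]
[ 5.5300e-01 -1.7100e-01  8.2000e-02 -9.4016e+01] -> [-65.3   0.3   1.6] [-0.1 -0.  30. ]
[ 5.52000e-01 -1.63000e-01  8.20000e-02 -1.00016e+02] -> [-72.3  -2.    1.6] [-0.1 -0.  36. ]
[ 5.52000e-01 -1.56000e-01  8.20000e-02 -1.06016e+02] -> [-79.   -4.9   1.6] [-0.1 -0.  42. ]
[ 5.52000e-01 -1.49000e-01  8.20000e-02 -1.12016e+02] -> [-85.4  -8.6   1.6] [-0.1 -0.  48. ]
[ 5.53000e-01 -1.41000e-01  8.20000e-02 -1.18016e+02] -> [-91.4 -12.9   1.6] [-0.1 -0.  54. ]
[ 5.55000e-01 -1.34000e-01  8.20000e-02 -1.24016e+02] -> [-96.9 -17.8   1.6] [-0.1 -0.  60. ]
[ 5.58000e-01 -1.27000e-01  8.20000e-02 -1.30016e+02] -> [-101.9  -23.3    1.6] [-0.1 -0.  66. ]
```

Call:
apply_moves(
  deltas=[
    {"fingers":0,"delta_pos":[-12,0,1],"angular":[0,0,0]},
    {"fingers":0,"delta_pos":[-20,0,1],"angular":[0,0,0]},
    {"fingers":0,"delta_pos":[-25,0,1],"angular":[0,0,0]},
    {"fingers":0,"delta_pos":[-29,0,1],"angular":[0,0,0]},
    {"fingers":0,"delta_pos":[-32,1,1],"angular":[0,0,3]},
    {"fingers":0,"delta_pos":[-36,2,1],"angular":[0,0,6]},
    {"fingers":0,"delta_pos":[-40,2,1],"angular":[0,0,9]},
    {"fingers":0,"delta_pos":[-43,2,1],"angular":[0,0,12]},
  ],
)

```text
clock: 3.8
tool_pos: [0.5607, -0.1924, 0.0826]
orientation: [-179.9, -0.1, -76.2]
force: [-1.0, -6.1, 2.5]
opening: 0.0005
gripper_force: 2.6
```

```bash
python3 - <<'E'
from h import *
import cv2
delta(*[pose('r',t,0,.082) for t in range(0,46,5)])
im=ctrl.snapshot("wrist");cv2.imwrite("pics/w2.png",im[150:,:,::-1])
E
```

```text
at 3.8 [ 0.5607 -0.1924  0.0826] [-1.799e+02 -1.000e-01 -7.620e+01] [-1.  -6.1  2.5]
[  0.559  -0.188   0.082 -79.016] -> [-4.6  0.7  0.6] [-0.1 -0.1  2.8]
[ 5.5600e-01 -1.8200e-01  8.2000e-02 -8.4016e+01] -> [-10.7   1.8   0.6] [-0.1 -0.1  7.8]
[ 5.5400e-01 -1.7700e-01  8.2000e-02 -8.9016e+01] -> [-16.8   2.3   0.6] [-0.1 -0.1 12.8]
[ 5.5300e-01 -1.7100e-01  8.2000e-02 -9.4016e+01] -> [-23.    2.3   0.6] [-0.1 -0.1 17.8]
[ 5.5200e-01 -1.6500e-01  8.2000e-02 -9.9016e+01] -> [-29.1   1.8   0.6] [-0.1 -0.1 22.8]
[ 5.52000e-01 -1.58000e-01  8.20000e-02 -1.04016e+02] -> [-35.1   0.7   0.5] [-0.1 -0.1 27.8]
[ 5.52000e-01 -1.52000e-01  8.20000e-02 -1.09016e+02] -> [-41.1  -0.9   0.5] [-0.1 -0.1 32.8]
[ 5.52000e-01 -1.46000e-01  8.20000e-02 -1.14016e+02] -> [-46.9  -3.    0.5] [-0.1 -0.1 37.8]
[ 5.54000e-01 -1.40000e-01  8.20000e-02 -1.19016e+02] -> [-52.4  -5.6   0.5] [-0.1 -0.1 42.8]
[ 5.55000e-01 -1.34000e-01  8.20000e-02 -1.24016e+02] -> [-57.7  -8.7   0.5] [-0.1 -0.1 47.8]
```

View pics/w2.png

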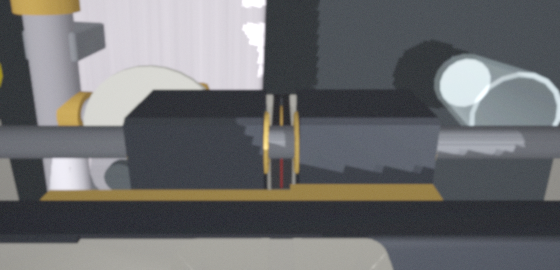

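Contact, at about 6 N; the wrist view shows the lever behind the fingers (a red sliver at col 282). I'll keep sweeping.

Call:
apply_moves(
  deltas=[
    {"fingers":0,"delta_pos":[-5,1,0],"angular":[0,0,3]},
    {"fingers":0,"delta_pos":[-11,2,0],"angular":[0,0,8]},
    {"fingers":0,"delta_pos":[-17,2,0],"angular":[0,0,13]},
    {"fingers":0,"delta_pos":[-23,2,0],"angular":[0,0,18]},
    {"fingers":0,"delta_pos":[-29,2,0],"angular":[0,0,23]},
    {"fingers":0,"delta_pos":[-35,1,0],"angular":[0,0,28]},
    {"fingers":0,"delta_pos":[-41,-1,0],"angular":[0,0,33]},
    {"fingers":0,"delta_pos":[-47,-3,0],"angular":[0,0,38]},
    {"fingers":0,"delta_pos":[-52,-6,0],"angular":[0,0,43]},
    {"fingers":0,"delta_pos":[-58,-9,0],"angular":[0,0,48]},
  ],
)

```text
clock: 4.85
tool_pos: [0.5552, -0.1339, 0.0823]
orientation: [-179.9, -0.0, -124.2]
force: [-0.2, -6.1, 0.8]
opening: 0.0005
gripper_force: 2.4
```

```bash
python3 - <<'E'
from h import *
delta(*[pose('r',t,0,.082) for t in (50,55,60,65,70,75,78,81,83,85)])
E
```

```text
at 4.85 [ 0.5552 -0.1339  0.0823] [-179.9   -0.  -124.2] [-0.2 -6.1  0.8]
[ 5.58000e-01 -1.28000e-01  8.20000e-02 -1.29016e+02] -> [-5.8  1.1  0.3] [-0.1 -0.   4.8]
[ 5.60000e-01 -1.23000e-01  8.20000e-02 -1.34016e+02] -> [-11.8   1.9   0.3] [-0.1 -0.   9.8]
[ 5.64000e-01 -1.18000e-01  8.20000e-02 -1.39016e+02] -> [-18.    2.2   0.3] [-0.1 -0.  14.8]
[ 5.67000e-01 -1.13000e-01  8.20000e-02 -1.44016e+02] -> [-24.1   2.    0.3] [-0.1 -0.  19.8]
[ 5.71000e-01 -1.08000e-01  8.20000e-02 -1.49016e+02] -> [-30.2   1.3   0.3] [-0.1 -0.  24.8]
[ 5.76000e-01 -1.04000e-01  8.20000e-02 -1.54016e+02] -> [-36.2  -0.    0.3] [-0.1 -0.  29.8]
[ 5.78000e-01 -1.02000e-01  8.20000e-02 -1.57016e+02] -> [-39.8  -1.    0.3] [-0.1 -0.  32.8]
[ 5.81000e-01 -9.90000e-02  8.20000e-02 -1.60016e+02] -> [-43.3  -2.2   0.3] [-0.1 -0.  35.8]
[ 5.83000e-01 -9.80000e-02  8.20000e-02 -1.62016e+02] -> [-45.6  -3.2   0.3] [-0.1 -0.  37.8]
[ 5.86000e-01 -9.70000e-02  8.20000e-02 -1.64016e+02] -> [-47.8  -4.1   0.3] [-0.1 -0.  39.8]
```

Call:
apply_moves(
  deltas=[
    {"fingers":0,"delta_pos":[-6,1,0],"angular":[0,0,5]},
    {"fingers":0,"delta_pos":[-12,2,0],"angular":[0,0,10]},
    {"fingers":0,"delta_pos":[-18,2,0],"angular":[0,0,15]},
    {"fingers":0,"delta_pos":[-24,2,0],"angular":[0,0,20]},
    {"fingers":0,"delta_pos":[-30,1,0],"angular":[0,0,25]},
    {"fingers":0,"delta_pos":[-36,0,0],"angular":[0,0,30]},
    {"fingers":0,"delta_pos":[-40,-1,0],"angular":[0,0,33]},
    {"fingers":0,"delta_pos":[-43,-2,0],"angular":[0,0,36]},
    {"fingers":0,"delta_pos":[-46,-3,0],"angular":[0,0,38]},
    {"fingers":0,"delta_pos":[-48,-4,0],"angular":[0,0,40]},
  ],
)

```text
clock: 5.85
tool_pos: [0.5841, -0.0958, 0.0815]
orientation: [180.0, -0.1, -164.1]
force: [-2.9, -0.5, 2.7]
opening: 0.0006
gripper_force: 1.6
```

```bash
python3 - <<'E'
from h import *
import cv2
delta(pose('r',88,0,.082),pose('r',90,0,.082))
im=ctrl.snapshot("top")[140:260,200:400,::-1]
cv2.imwrite("pics/crop2.png",cv2.resize(im,(800,480),interpolation=cv2.INTER_CUBIC))
E
```

```text
at 5.85 [ 0.5841 -0.0958  0.0815] [ 1.800e+02 -1.000e-01 -1.641e+02] [-2.9 -0.5  2.7]
[ 5.89000e-01 -9.50000e-02  8.20000e-02 -1.67016e+02] -> [-4.7 -0.3 -0.5] [ 0.  -0.1  2.9]
[ 5.91000e-01 -9.40000e-02  8.20000e-02 -1.69016e+02] -> [-7.1  0.2 -0.5] [ 0.  -0.1  4.9]
```

View pics/crop2.png

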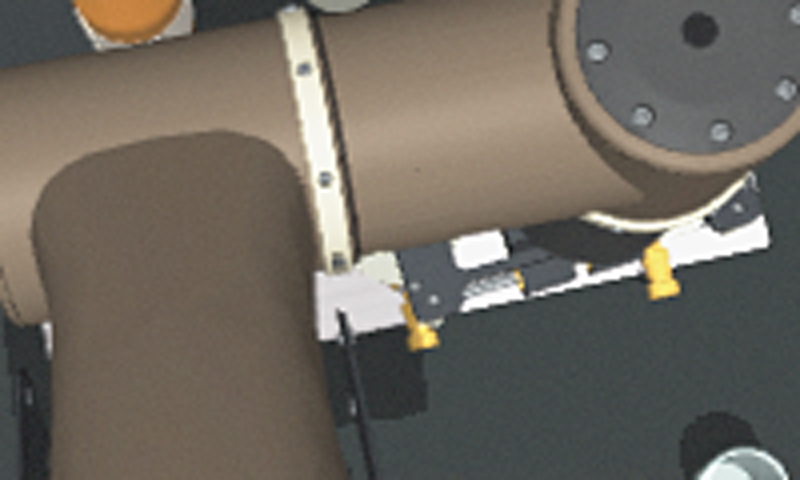

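The arm hides the lever in the top view. I'll finish the sweep to a nominal 89°, back off, rise, and inspect with the wrist camera.

Call:
apply_moves(
  deltas=[
    {"fingers":0,"delta_pos":[-3,0,0],"angular":[0,0,2]},
    {"fingers":0,"delta_pos":[-6,0,0],"angular":[0,0,4]},
    {"fingers":0,"delta_pos":[-6,0,0],"angular":[0,0,4]},
    {"fingers":0,"delta_pos":[4,0,0],"angular":[0,0,4]},
    {"fingers":0,"delta_pos":[24,0,0],"angular":[0,0,4]},
    {"fingers":0,"delta_pos":[24,0,-30],"angular":[0,0,4]},
    {"fingers":0,"delta_pos":[0,0,-75],"angular":[0,0,4]},
    {"fingers":0,"delta_pos":[-30,0,-115],"angular":[0,0,4]},
    {"fingers":0,"delta_pos":[-60,0,-140],"angular":[0,0,4]},
    {"fingers":0,"delta_pos":[-60,0,-140],"angular":[0,0,4]},
  ],
)

```text
clock: 6.9
tool_pos: [0.6477, -0.0787, 0.2263]
orientation: [-179.9, 0.5, -167.9]
force: [-0.3, -0.1, -0.0]
opening: 0.0001
gripper_force: 0.0
```

```bash
cat >> h.py <<'E'
def w2px(P,o,s=1):
    p=ctrl.camera_params("wrist");r=R.from_euler("xyz",o["orientation"],degrees=True)
    return p,r
def wpx(u,v,z,o):
    p=ctrl.camera_params("wrist");r=R.from_euler("xyz",o["orientation"],degrees=True)
    M=p["mount"];dd=r.apply(M[:3,:3]@np.array([(u-p["cx"])/p["fx"],-(v-p["cy"])/p["fy"],-1]))
    c=r.apply(M[:3,3])+o["tool_pos"]; return (c+dd*(z-c[2])/dd[2])[:2]
E
python3 - <<'E'
from h import *
import cv2
o=ctrl.get_obs();print(o["clock"],o["tool_pos"],o["orientation"],o["force"])
np.save("o3.npy",[o["tool_pos"],o["orientation"]])
cv2.imwrite("pics/w3.png",cv2.resize(ctrl.snapshot("wrist")[:,:,::-1],(800,600)))
delta(pose("b",86,.02,.22),pose("b",86,.02,.08))
E
```

```text
6.9 [ 0.64767259 -0.07871233  0.22625555] [-179.87798941    0.526012   -167.92246691] [-0.33859715 -0.08337324 -0.04517492]
at 6.95 [ 0.6449 -0.0789  0.2235] [-180.     0.3 -168. ] [-0.1  0.5 -0.1]
[ 6.13000e-01  6.50000e-02  2.20000e-01 -1.65016e+02] -> [  1.2 147.3   3.4] [-0.   0.3 -3. ]
[ 6.13000e-01  6.50000e-02  8.00000e-02 -1.65016e+02] -> [  1.9 147.4 143.4] [-0.   0.3 -3. ]
```

View pics/w3.png

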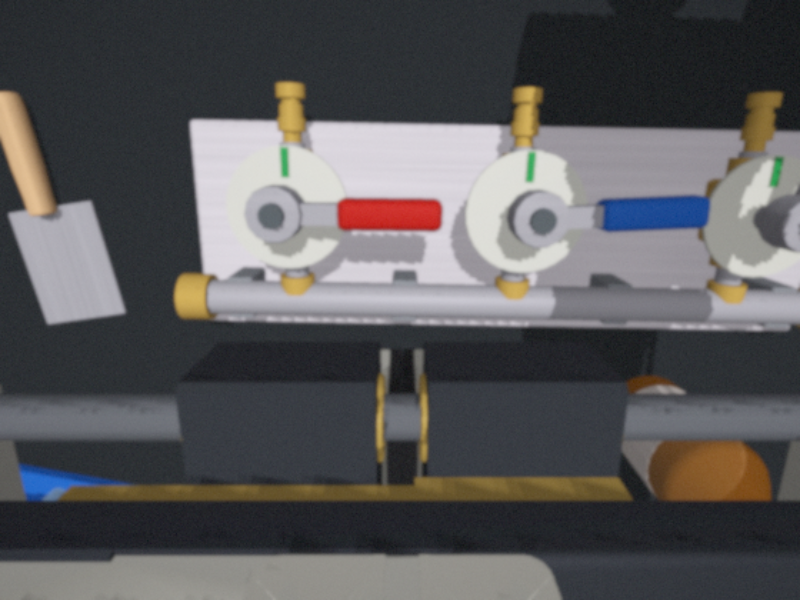

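The red lever lies parallel to the row: hub (272,215), tip (440,215), row slope about 1°, so it is at about 89°. Blue runs from hub (542,220) to tip (708,212), about 86°. Next I'll go behind the blue lever and descend.

Call:
apply_moves(
  deltas=[
    {"fingers":0,"delta_pos":[0,45,0],"angular":[0,0,-1]},
    {"fingers":0,"delta_pos":[0,90,0],"angular":[0,0,-2]},
    {"fingers":0,"delta_pos":[0,130,0],"angular":[0,0,-3]},
    {"fingers":0,"delta_pos":[0,147,0],"angular":[0,0,-3]},
    {"fingers":0,"delta_pos":[0,147,0],"angular":[0,0,-3]},
    {"fingers":0,"delta_pos":[0,147,35],"angular":[0,0,-3]},
    {"fingers":0,"delta_pos":[0,147,70],"angular":[0,0,-3]},
    {"fingers":0,"delta_pos":[0,147,100],"angular":[0,0,-3]},
    {"fingers":0,"delta_pos":[0,147,100],"angular":[0,0,-3]},
  ],
)

```text
clock: 7.85
tool_pos: [0.6091, 0.0624, 0.1168]
orientation: [-180.0, -0.5, -165.2]
force: [-0.2, -0.6, 0.8]
opening: 0.0005
gripper_force: 0.0
```

```bash
python3 - <<'E'
from h import *
import cv2
cv2.imwrite("pics/w4.png",ctrl.snapshot("wrist")[:,:,::-1])
delta(pose("b",86,.02,.082),pose("b",86,.0,.082),*[pose("b",t,.0,.082) for t in range(80,55,-5)])
E
```

```text
at 7.9 [0.6109 0.0628 0.1197] [-180.    -0.3 -165.1] [ 0.9 -0.2  0.8]
[ 6.13000e-01  6.50000e-02  8.20000e-02 -1.65016e+02] -> [-2.7  1.6 37.7] [-0.  -0.3 -0.1]
[ 5.94000e-01  6.00000e-02  8.20000e-02 -1.65016e+02] -> [17.3  1.5 37.8] [-0.  -0.3 -0.1]
[ 5.86000e-01  5.90000e-02  8.20000e-02 -1.59016e+02] -> [24.5  3.1 37.8] [-0.  -0.3 -6.1]
[ 5.80000e-01  5.90000e-02  8.20000e-02 -1.54016e+02] -> [30.6  3.8 37.8] [ -0.   -0.3 -11.1]
[ 5.74000e-01  5.70000e-02  8.20000e-02 -1.49016e+02] -> [36.7  4.  37.9] [ -0.   -0.3 -16.1]
[ 5.68000e-01  5.50000e-02  8.20000e-02 -1.44016e+02] -> [42.9  3.6 37.9] [  0.   -0.3 -21.1]
[ 5.63000e-01  5.30000e-02  8.20000e-02 -1.39016e+02] -> [48.9  2.7 37.9] [  0.   -0.3 -26.1]
```

View pics/w4.png

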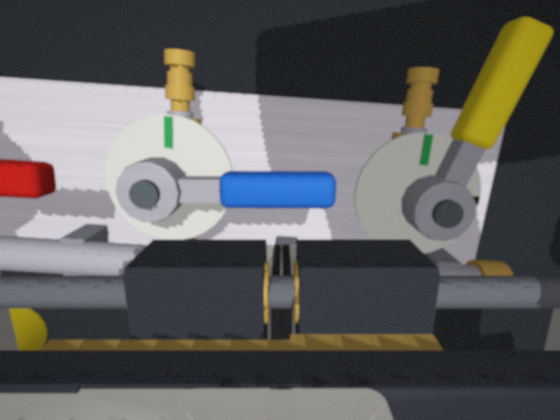

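The fingers sit just behind the blue lever and are centred on it (col 280), with the yellow hub well clear. I'll descend and start pushing.

Call:
apply_moves(
  deltas=[
    {"fingers":0,"delta_pos":[-3,2,20],"angular":[0,0,0]},
    {"fingers":0,"delta_pos":[-3,2,37],"angular":[0,0,0]},
    {"fingers":0,"delta_pos":[3,2,37],"angular":[0,0,0]},
    {"fingers":0,"delta_pos":[10,2,37],"angular":[0,0,0]},
    {"fingers":0,"delta_pos":[15,2,37],"angular":[0,0,0]},
    {"fingers":0,"delta_pos":[18,2,37],"angular":[0,0,-1]},
    {"fingers":0,"delta_pos":[24,3,37],"angular":[0,0,-6]},
    {"fingers":0,"delta_pos":[31,4,37],"angular":[0,0,-11]},
    {"fingers":0,"delta_pos":[37,4,37],"angular":[0,0,-16]},
    {"fingers":0,"delta_pos":[43,4,37],"angular":[0,0,-21]},
  ],
)

```text
clock: 8.9
tool_pos: [0.5715, 0.0586, 0.0863]
orientation: [-179.9, 0.3, -143.8]
force: [3.2, 4.3, 1.6]
opening: 0.0006
gripper_force: 1.8
```

```bash
python3 - <<'E'
from h import *
delta(*[pose("b",t,.0,.082) for t in range(60,10,-5)])
E
```

```text
at 8.9 [0.5715 0.0586 0.0863] [-179.9    0.3 -143.8] [3.2 4.3 1.6]
[ 5.63000e-01  5.30000e-02  8.20000e-02 -1.39016e+02] -> [10.5  0.5  4.3] [-0.1  0.3 -4.8]
[ 5.57000e-01  5.00000e-02  8.20000e-02 -1.34016e+02] -> [16.6  1.3  4.3] [-0.1  0.3 -9.8]
[ 5.52000e-01  4.70000e-02  8.20000e-02 -1.29016e+02] -> [22.7  1.7  4.2] [ -0.1   0.3 -14.8]
[ 5.47000e-01  4.30000e-02  8.20000e-02 -1.24016e+02] -> [28.9  1.4  4.2] [ -0.1   0.3 -19.8]
[ 5.43000e-01  3.90000e-02  8.20000e-02 -1.19016e+02] -> [35.   0.7  4.2] [ -0.1   0.3 -24.8]
[ 5.39000e-01  3.40000e-02  8.20000e-02 -1.14016e+02] -> [41.  -0.6  4.1] [ -0.1   0.3 -29.8]
[ 5.35000e-01  2.90000e-02  8.20000e-02 -1.09016e+02] -> [46.9 -2.4  4.1] [ -0.1   0.3 -34.8]
[ 5.32000e-01  2.40000e-02  8.20000e-02 -1.04016e+02] -> [52.6 -4.7  4.1] [ -0.2   0.3 -39.8]
[ 5.2900e-01  1.8000e-02  8.2000e-02 -9.9016e+01] -> [58.  -7.5  4.1] [ -0.2   0.2 -44.8]
[ 5.2700e-01  1.3000e-02  8.2000e-02 -9.4016e+01] -> [ 63.2 -10.8   4. ] [ -0.2   0.2 -49.8]
```

Call:
apply_moves(
  deltas=[
    {"fingers":0,"delta_pos":[6,0,2],"angular":[0,0,-5]},
    {"fingers":0,"delta_pos":[13,1,3],"angular":[0,0,-10]},
    {"fingers":0,"delta_pos":[19,2,3],"angular":[0,0,-15]},
    {"fingers":0,"delta_pos":[25,1,3],"angular":[0,0,-20]},
    {"fingers":0,"delta_pos":[31,1,3],"angular":[0,0,-25]},
    {"fingers":0,"delta_pos":[37,-1,3],"angular":[0,0,-30]},
    {"fingers":0,"delta_pos":[43,-2,3],"angular":[0,0,-35]},
    {"fingers":0,"delta_pos":[49,-5,3],"angular":[0,0,-40]},
    {"fingers":0,"delta_pos":[54,-7,3],"angular":[0,0,-45]},
    {"fingers":0,"delta_pos":[60,-11,3],"angular":[0,0,-50]},
  ],
)

```text
clock: 9.9
tool_pos: [0.5286, 0.014, 0.0829]
orientation: [-179.8, 0.1, -93.8]
force: [-0.3, 4.0, 3.0]
opening: 0.0004
gripper_force: 2.0
```

```bash
python3 - <<'E'
from h import *
delta(*[pose("b",t,.0,.082) for t in (20,15,11,8,5,3,1,0)])
E
```

```text
at 9.9 [0.5286 0.014  0.0829] [-1.798e+02  1.000e-01 -9.380e+01] [-0.3  4.   3. ]
[ 5.2900e-01  1.8000e-02  8.2000e-02 -9.9016e+01] -> [-4.3 -0.3  1. ] [-0.2  0.1  5.2]
[ 5.2700e-01  1.3000e-02  8.2000e-02 -9.4016e+01] -> [1.6 1.6 0.9] [-0.2  0.1  0.2]
[ 5.2500e-01  8.0000e-03  8.2000e-02 -9.0016e+01] -> [6.4 2.8 0.9] [-0.2  0.1 -3.8]
[ 5.2500e-01  4.0000e-03  8.2000e-02 -8.7016e+01] -> [10.   3.4  0.9] [-0.2  0.1 -6.8]
[ 5.2400e-01  1.0000e-03  8.2000e-02 -8.4016e+01] -> [13.7  3.9  0.9] [-0.2  0.1 -9.8]
[ 5.2300e-01 -2.0000e-03  8.2000e-02 -8.2016e+01] -> [16.1  4.1  0.9] [ -0.2   0.1 -11.8]
[ 5.2300e-01 -4.0000e-03  8.2000e-02 -8.0016e+01] -> [18.6  4.2  0.9] [ -0.2   0.1 -13.8]
[ 5.2300e-01 -5.0000e-03  8.2000e-02 -7.9016e+01] -> [19.8  4.2  0.9] [ -0.2   0.1 -14.8]
```

Call:
apply_moves(
  deltas=[
    {"fingers":0,"delta_pos":[5,2,0],"angular":[0,0,-4]},
    {"fingers":0,"delta_pos":[9,3,0],"angular":[0,0,-7]},
    {"fingers":0,"delta_pos":[13,4,0],"angular":[0,0,-10]},
    {"fingers":0,"delta_pos":[15,4,0],"angular":[0,0,-12]},
    {"fingers":0,"delta_pos":[17,4,0],"angular":[0,0,-13]},
    {"fingers":0,"delta_pos":[17,4,0],"angular":[0,0,-13]},
    {"fingers":0,"delta_pos":[9,4,0],"angular":[0,0,-13]},
    {"fingers":0,"delta_pos":[-13,4,0],"angular":[0,0,-13]},
    {"fingers":0,"delta_pos":[-13,4,-40],"angular":[0,0,-13]},
    {"fingers":0,"delta_pos":[-13,4,-80],"angular":[0,0,-13]},
  ],
)

```text
clock: 10.9
tool_pos: [0.5229, 0.0264, 0.161]
orientation: [179.7, -0.1, -81.1]
force: [1.7, 0.6, 0.5]
opening: -0.0
gripper_force: 0.0
```

Call:
apply_moves(
  deltas=[
    {"fingers":0,"delta_pos":[0,0,-40],"angular":[0,0,0]},
    {"fingers":0,"delta_pos":[-40,0,-60],"angular":[0,0,0]},
    {"fingers":0,"delta_pos":[-80,0,-60],"angular":[0,0,0]},
    {"fingers":0,"delta_pos":[-125,0,-60],"angular":[0,0,0]},
    {"fingers":0,"delta_pos":[-165,0,-60],"angular":[0,0,0]},
    {"fingers":0,"delta_pos":[-205,0,-60],"angular":[0,0,0]},
    {"fingers":0,"delta_pos":[-245,0,-60],"angular":[0,0,0]},
    {"fingers":0,"delta_pos":[-285,0,-60],"angular":[0,0,0]},
    {"fingers":0,"delta_pos":[-320,0,-60],"angular":[0,0,0]},
    {"fingers":0,"delta_pos":[-320,0,-60],"angular":[0,0,0]},
  ],
)

```text
clock: 11.9
tool_pos: [0.4737, 0.3456, 0.2204]
orientation: [179.9, -0.1, -80.9]
force: [0.3, -0.2, -1.0]
opening: -0.0
gripper_force: 0.0
```

```bash
python3 - <<'E'
from h import *
import cv2
im=ctrl.snapshot("top")[140:260,200:400,::-1]
cv2.imwrite("pics/crop5.png",cv2.resize(im,(800,480),interpolation=cv2.INTER_CUBIC))
E
```

```text
(no output)
```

View pics/crop5.png

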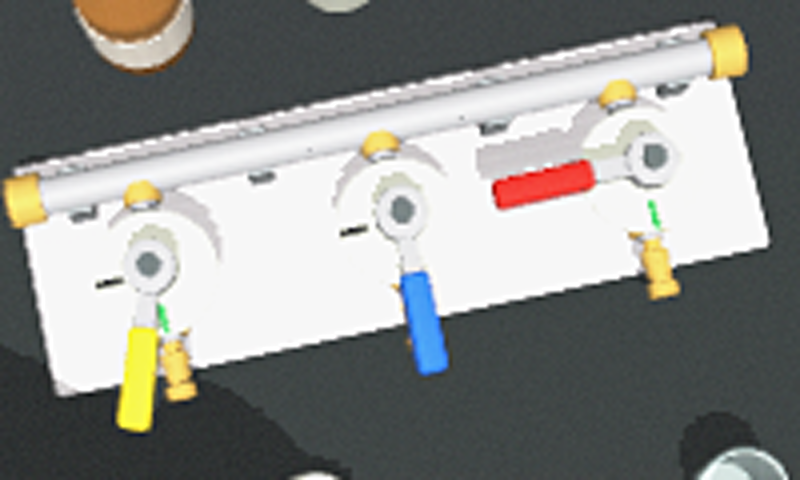

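```bash
python3 - <<'E'
from h import *
print(theta(rp,cp(495,195,.1)),theta(bp,cp(433,372,.1)),theta(yp,cp(134,429,.1)))
print(ctrl.close_job())
E
```

```text
89.37780461622413 0.8594507889966962 17.20578118281034
the job is handed in; nothing more can be done
None
```

The job is handed in: the red lever is shut at about 89° and blue was then opened to about 1°, both well inside the 9° tolerance; yellow did not move, and no bystander was touched that I could see, though the last picture did not show them all.

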